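# Seat the lens carrier in the datum corner of the loading plate

### The arm

A 6-joint arm with a two-finger parallel gripper is mounted at the origin on the work surface. World frame = base frame: x ahead of the robot, y to its left, z up, the work surface at z = 0. Lengths are in mm, angles in rad, forces in N, time in s.
With the tool pointing down it reaches from about 350 to 875 mm from the base axis. Payload 4.2 kg.
Tool frame: the origin (TCP) lies on the mounting face of the last link; the fingertips stand 173 mm ahead of it and the grasp point (between the pads) lies 155 mm ahead of it; z points along the fingers, y is the direction in which the jaws open and shut (so a half turn about z gives the same grasp; the last joint's range is limited). The gripper opens to 85 mm and grips with 20 to 120 N. Pads are 22 mm wide; open, the fingers measure 114 mm over their backs; the gripper's body (76 mm by 85 mm) begins 54 mm behind the grasp point. The pads swing forward as they close: fully open they stand 13 mm farther back than shut.
Start: joints at [1.447, 0.385, 0.008, 0, -1.194, -0.259], TCP at [233.416, 579.756, 404.712] pointing down, gripper open.
Joint ranges: [-3.14, 3.14], [-1.21, 2.06], [-1.07, 1.41], [-3.16, 2.05], [-2.99, -0.16], [-3.1, 3.1]. Speed limits (rad/s): [2.79, 2.79, 3.14, 3.14, 3.14, 3.14].

### API

Orientations are given as a unit quaternion [x, y, z, w].
In Python, from bench import arm gives the robot as it stands.
- The arm moves only by the shell command python3 -m jog 'ROWS' [OPENING]. ROWS is JSON, a list that holds one entry, the list of rows, each a list of 4 numbers: the shift along the tool's x, y, z in mm, then the turn about the tool's z in degrees. In form: [[[x, y, z, spin], ...]]. A call has exactly 5 rows; each row is the pose to reach, as a shift and turn from the pose measured when the call began, along the tool's axes at that moment; what a row does not reach only later rows make up. A row lasts 1/8 s, in which the tool goes at most 62.5 mm and 10.7 degrees, less where a joint would pass 70% of its speed; a pose out of reach is approached as far as the arm can. A call with a gripper value outside its range is refused whole. OPENING is the finger opening in mm, from 0 to 85.4, set as the call begins (- or left out, the last holds). The fingers move at their own pace and stop on an object; the grip force is fixed at half the most. Time passes only in rows, so rows that repeat a pose let the fingers close, or fill a call up. It gives the time, the measured TCP pose, the force and the opening at its end, in the units of the state.
- arm.read_state(): the state, without advancing time (a new reading comes with each control period).
- arm.get_image(name): name is "scene" or "top" or "wrist"; returns (picture, depth): 384x512x3 uint8, blue, green, red; 384x512 float32, mm along the optical axis (not along the pixel's ray), 0 where there is no reading.
- arm.camera_params(name): a dict with "mtx" (3x3 intrinsics, pixels), "R" (3x3) and "t" (3): a world point X has camera coordinates R X + t. Camera axes: x right, y down, z forward; pixel columns grow to the right and rows downward; lengths in mm; the calibration is good to about 2 mm. A picture is of the moment at which its call begins: read the wrist's pose just before it. camera_params takes no time and is no camera call; for the wrist camera it gives the pose at the moment of the call.
- arm.job_done(): hands the job in, once; it reports no verdict.
The state is a dict: "clock": time; "joints": joint angles; "joint_vel": joint speeds; "joint_efforts": joint torques, N m; "position": TCP position; "ee_rot": TCP orientation; "contact_force": force on the tool from outside, world axes, zero at the start; "wrist_torque": the same for the moment, N m; "gripper_width": finger opening in mm.
Only numpy, scipy, OpenCV 4.12 (cv2) and the standard library are available. Lean on these libraries where they do the work, as an engineer would, in place of code of your own. Each camera call takes 0.05 s, during which the arm holds its last target.

### The job

On the black loading plate, push the carrier with the amber lens flat against the long steel rail, then, keeping it against the rail all the way, slide it along into the brass corner pocket until it sits fully home against both the rail and the end stop. Use only the fingertips: the carrier stays flat on the plate and is never lifted. Leave the blue-lens carrier and everything else where they are.

Things in the scene. Friction and masses are not known exactly. Their poses are not given: they have to be found in the camera images.
- plate: Black loading plate fixed to the bench, 220 mm (its x) by 350 mm (its y), 12 mm thick. Origin at the centre of its underside, z up, so its top is at z = +12 mm. The steel rail runs along its +x edge; the corner pocket, 52 mm wide and open towards -y, lies at the +x +y corner between rail, end stop and lip.
- rail (a point): Middle of the foot of the rail's guiding face: plate frame x = +90, y = 0, z = +12 mm; axes as the plate's. The face looks to the plate's -x. The straight steel rail runs along y to 167 mm either side of this point, is 14 mm wide (towards +x) and 8 mm high above the plate's top.
- stop (a point): On the foot of the brass end stop's face, 24 mm from the rail face: plate frame x = +66, y = +145, z = +12 mm; axes as the plate's. The face looks to the plate's -y; the stop is 8 mm high and runs in x from 24 to 104 mm in the plate frame.
- lip (a point): Foot of the inner face of the brass lip that bounds the pocket opposite the rail, at the straight part's -y end: plate frame x = +38, y = +127, z = +12 mm. The lip is 8 mm high, 10 mm wide and reaches from here to the end stop; a flared lead-in extends 13 mm further to -y.
- pocket (a point): Point on the plate's top where the origin of the seated amber carrier belongs: plate frame x = +66, y = +121, z = +12 mm; axes as the plate's.
- amber_carrier: Carrier to be seated: loose square aluminium block 48 x 48 mm, 12 mm high, with a round grey collar 32 mm across on top (to 20 mm) that holds an amber lens (top at 22.5 mm). About 120 g, slides on the plate. Origin at the centre of its underside, axes along its sides, z up. Starts on the plate away from the rail, its sides turned up to about 25 degrees from the plate's.
- blue_carrier: The same carrier with a blue lens, also loose on the plate away from the rail; it is not to be disturbed. Origin at the centre of its underside.
- objective: Loose steel microscope objective with a yellow ring, standing on the bench beside the plate, 32 mm across, 46 mm high; origin under its centre.
- spare_objective: Loose steel objective with a red ring, 32 mm across, 46 mm high, standing on the plate near its -x +y corner, away from the pocket; origin under its centre.
- dropper_bottle: Loose small amber bottle, 40 mm across, 80 mm high, standing on the bench beside the plate; origin under its centre.
- dish: Loose shallow glass dish, 84 mm across, 16 mm high, on the bench beside the plate; origin under its centre.
- tweezers: Loose steel tweezers lying on the bench beside the plate, 120 mm long (its x), 10 mm high; origin under their middle.
Things that resemble listed ones, but are neither listed nor needed, are in the scene too. What is shaped like the amber_carrier but brown or turquoise is not meant.

How it is judged:
By the outcome, as a careful person would: the job done as asked, in the order asked, and still so for the second after the job is handed in, with the robot touching nothing.
It also fails if it takes over 64 s, if anything falls off the work surface, if the arm or the gripper's body presses on something with over 40 N, if the wrist force passes 120 N, or if a joint passes its speed limit or range.

## Working session

There is one attempt and no reset: what is moved stays moved. The work goes in short steps, Python scripts to look and compute and a shell command to move; the robot and the scene stay as the last step left them, time stands still between calls to the robot, and variables do not carry over. Pictures are saved under pics/ and viewed, and the job is handed in when it is done.

```bash
ls; mkdir -p pics; python3 - <<'E'
from bench import arm
import cv2
s=arm.read_state(); print({k:s[k] for k in('clock','position','ee_rot','contact_force','gripper_width')})
for n in('top','scene'):
    p,d=arm.get_image(n); cv2.imwrite(f'pics/{n}0.png',p)
    print(n,arm.camera_params(n))
    import numpy as np; np.save(f'pics/{n}0d.npy',d)
E
```

```text
pics
{'clock': 0.0, 'position': array([233.3458957 , 579.58634646, 403.59722566]), 'ee_rot': array([ 9.81721566e-01, -1.90319465e-01, -1.50026551e-04,  1.11643315e-03]), 'contact_force': array([0.12147778, 0.22681941, 0.4538332 ]), 'gripper_width': 85.50125092446508}
top {'mtx': array([[447.66602969,   0.        , 251.34832727],
       [  0.        , 447.66602969, 184.01754185],
       [  0.        ,   0.        ,   1.        ]]), 'R': array([[ 0.02833407, -0.99954647, -0.01020014],
       [-0.99455039, -0.02716528, -0.10065574],
       [ 0.100333  ,  0.01299654, -0.99486903]]), 't': array([ -22.14724796,  545.682932  , 1225.68527922])}
scene {'mtx': array([[483.16201783,   0.        , 259.6462865 ],
       [  0.        , 483.16201783, 180.35001117],
       [  0.        ,   0.        ,   1.        ]]), 'R': array([[-0.88354537,  0.46818777,  0.01215661],
       [ 0.33471869,  0.64939748, -0.68282231],
       [-0.32758353, -0.59923545, -0.73048334]]), 't': array([ 482.61146694, -138.48614415, 1569.21106588])}
```

View pics/top0.png

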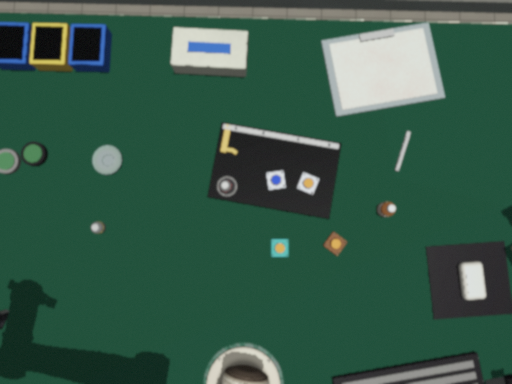

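View pics/scene0.png

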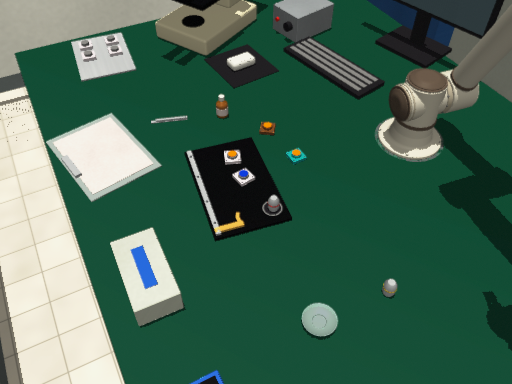

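The top view shows the plate with its rail on the far side (upper edge) and the pocket upper left at about (228,140). The amber carrier is at (308,183), the blue one at (276,180), and brown and turquoise decoys lie off the plate. I'll enlarge the plate area and get rough poses.

```bash
cat > h.py <<'E'
from bench import arm
import numpy as np, cv2
def ray(cp,u,v,z):
    R,t,K=cp['R'],cp['t'],cp['mtx']
    c=-R.T@t; d=R.T@np.linalg.inv(K)@np.array([u,v,1.]); return c+d*(z-c[2])/d[2]
def proj(cp,X):
    c=cp['mtx']@(cp['R']@np.asarray(X,float)+cp['t']); return c[:2]/c[2]
E
python3 - <<'E'
from h import *
p=cv2.imread('pics/top0.png')[110:230,195:355]
cv2.imwrite('pics/top0c.png',cv2.resize(p,None,fx=5,fy=5,interpolation=cv2.INTER_CUBIC))
cp=arm.camera_params('top')
for n,u,v,z in [('amber',308,182.5,34),('blue',276,180,34),('TL',223,124,20),('TR',340,147,20),('BL',208.5,197,12),('BR',330,218,12),('spare',227,186,40)]:
    print(n,ray(cp,u,v,z).round(1))
from scipy.spatial.transform import Rotation as Ro
print(Ro.from_quat(arm.read_state()['ee_rot']).as_matrix().round(3)); print(arm.camera_params('wrist'))
E
```

```text
amber [ 554.  -164.5   34. ]
blue [558.5 -75.4  34. ]
TL [716.9  79.   20. ]
TR [ 659.1 -255.    20. ]
BL [507.4 113.3  12. ]
BR [ 457.8 -230.2   12. ]
spare [537.5  60.2  40. ]
[[ 0.928 -0.374 -0.001]
 [-0.374 -0.928 -0.002]
 [ 0.     0.002 -1.   ]]
{'mtx': array([[276.37869854,   0.        , 260.16953895],
       [  0.        , 276.37869854, 192.76347827],
       [  0.        ,   0.        ,   1.        ]]), 'R': array([[-0.37411994, -0.92737904,  0.00154566],
       [-0.88571955,  0.35780676,  0.29576208],
       [-0.2748366 ,  0.10928147, -0.95526039]]), 't': array([623.24017828, -39.68518558, 378.41980241])}
```

View pics/top0c.png

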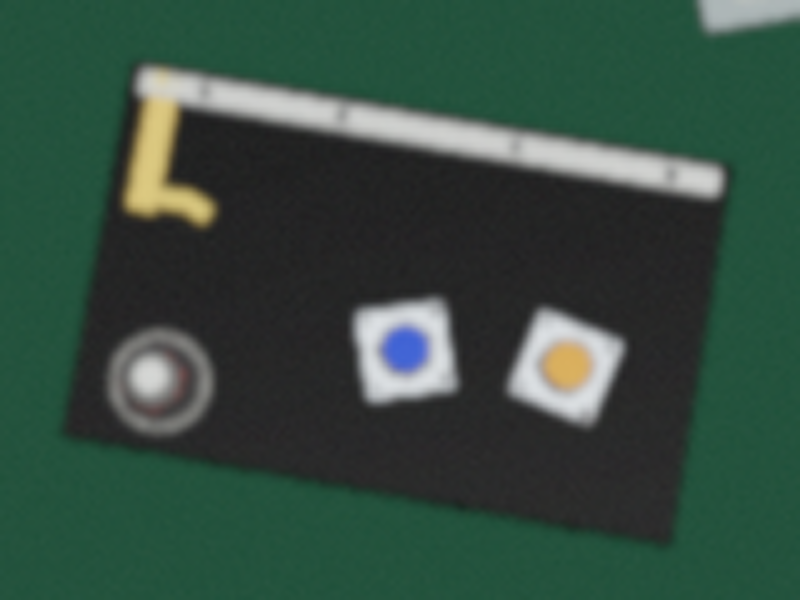

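```bash
python3 -m jog '[[[45,43,0,-2.5],[90,86,0,-5],[136,128,0,-7.5],[181,171,0,-10],[226,214,0,-13.7]]]' 0; python3 -m jog '[[[60,46,0,0],[120,92,0,0],[180,138,0,0],[240,185,0,0],[300,230,0,0]]]'
python3 - <<'E'
from h import *
from scipy.spatial.transform import Rotation as Ro
s=arm.read_state();print(s['clock'],s['position'],s['contact_force'],s['gripper_width']);print(Ro.from_quat(s['ee_rot']).as_matrix().round(3))
E
```

```text
clock: 0.72
position: [363.3, 294.7, 404.0]
ee_rot: [0.998, -0.071, -0.0, 0.001]
contact_force: [1.0, 0.8, 0.8]
gripper_width: 0.4
clock: 1.35
position: [581.9, 70.8, 403.9]
ee_rot: [0.997, -0.071, -0.001, 0.001]
contact_force: [0.5, 2.1, 0.0]
gripper_width: -0.0
1.35 [581.86324727  70.76579624 403.93096466] [0.50331306 2.13666711 0.01339762] -0.02403799549112824
[[ 0.99  -0.141 -0.001]
 [-0.141 -0.99  -0.002]
 [-0.001  0.002 -1.   ]]
```

```bash
python3 -m jog '[[[-9,50,0,0],[-18,100,0,0],[-27,150,0,0],[-27,176,0,0],[-27,176,0,0]]]'
python3 - <<'E'
from h import *
import pickle
cp=arm.camera_params('wrist'); p,d=arm.get_image('wrist'); s=arm.read_state(); print(s['position'],s['joint_vel'].round(3),s['contact_force'])
pickle.dump((cp,p,d),open('pics/w1.pkl','wb')); cv2.imwrite('pics/w1.png',cv2.resize(p,(800,600)))
E
```

```text
clock: 1.98
position: [529.8, -101.1, 404.0]
ee_rot: [0.997, -0.072, -0.001, 0.001]
contact_force: [0.5, -0.0, -0.9]
gripper_width: 0.1
[ 530.10325172 -100.20683791  404.02572351] [ 0.03   0.004  0.005  0.     0.001 -0.001] [ 0.69569024  0.48527715 -0.68976957]
```

View pics/w1.png

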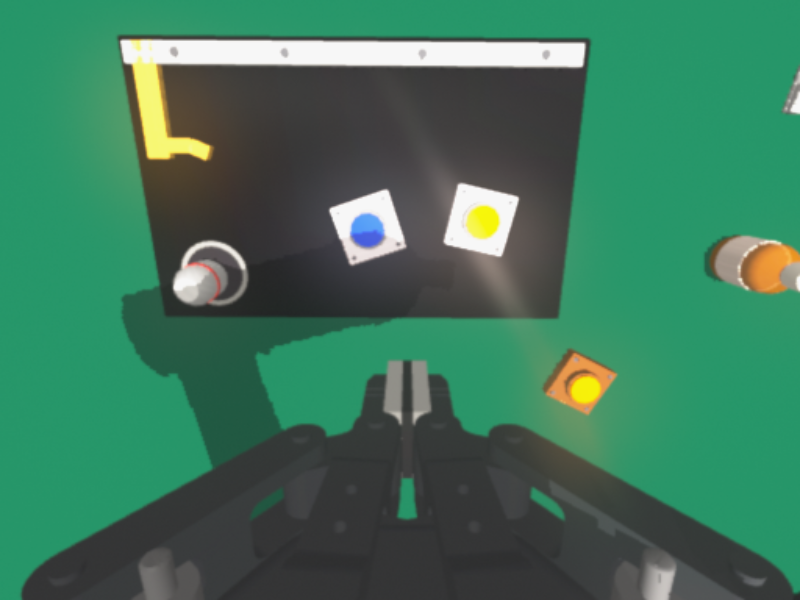

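The wrist view shows the whole plate (800x600 picture): rail across the top at y≈40-65, pocket at (175,110), blue at (367,228), amber at (482,220). Next step is enlarged crops.

```bash
python3 - <<'E'
from h import *
import pickle
cp,p,d=pickle.load(open('pics/w1.pkl','rb'))
a=cv2.resize(p[110:175,200:340],None,fx=5,fy=5,interpolation=cv2.INTER_CUBIC)
b=cv2.resize(p[15:110,70:150],None,fx=5,fy=5,interpolation=cv2.INTER_CUBIC)
c=cv2.resize(p[15:60,300:385],None,fx=5,fy=5,interpolation=cv2.INTER_CUBIC)
e=cv2.resize(p[185:215,90:140],None,fx=5,fy=5,interpolation=cv2.INTER_CUBIC)
f=cv2.resize(p[185:215,330:380],None,fx=5,fy=5,interpolation=cv2.INTER_CUBIC)
cv2.imwrite('pics/w1a.png',a)
m=np.zeros((480,800,3),np.uint8); m[:475,:400]=b; m[:225,400:800]=c[:,:400]; m[240:390,400:600]=e[:,:200]; m[240:390,600:800]=f[:,:200]
cv2.imwrite('pics/w1b.png',m)
E
```

```text
(no output)
```

View pics/w1a.png

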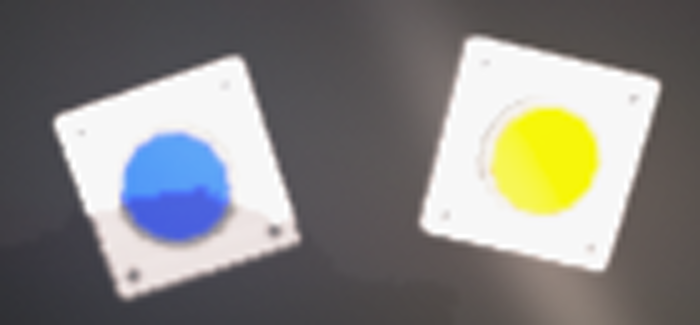

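View pics/w1b.png

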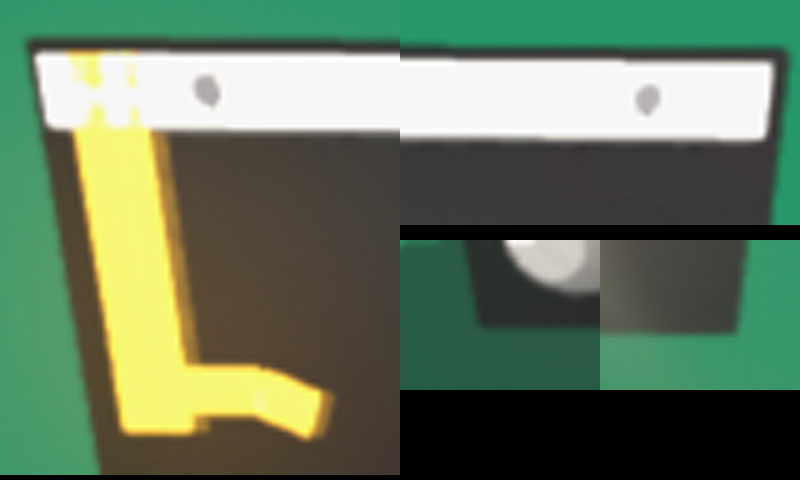

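```bash
cat > plate.py <<'E'
from h import *
E
python3 - <<'E'
from h import *
import pickle
cp,p,d=pickle.load(open('pics/w1.pkl','rb'))
P=lambda x,y,ox,oy,z: ray(cp,ox+x/5-.4,oy+y/5-.4,z)[:2]
am=np.array([P(x,y,200,110,24) for x,y in[(467,36),(662,82),(605,271),(420,228)]])
bl=np.array([P(x,y,200,110,24) for x,y in[(238,54),(53,120),(122,298),(299,240)]])
# plate corners (local)->world fit + rail edge ends
loc=np.array([[110,175],[110,-175],[-110,175],[-110,-175],[90,167],[90,-167],[66+0,145.]])
w=np.array([P(28,40,70,15,12),P(388,50,300,15,12),P(80,87,90,185,12),P(136,94,330,185,12),P(47,128,70,15,20),P(365,140,300,15,20)])
L=loc[:6]; lc=L.mean(0);wc=w.mean(0)
H=(L-lc).T@(w-wc);U,S,V=np.linalg.svd(H);R=V.T@np.diag([1,np.linalg.det(V.T@U.T)])@U.T;t=wc-R@lc
print('plate',t.round(1),np.degrees(np.arctan2(R[1,0],R[0,0])).round(2)); print('res',((w-(L@R.T+t))@R).round(1).tolist())
print('pocket check stop face edge',[(R.T@(P(x,y,70,15,20)-t)).round(1) for x,y in[(152,130),(188,365)]])
for n,q in(('am',am),('bl',bl)):
    print(n,q.mean(0).round(1),'plate',(R.T@(q.mean(0)-t)).round(1),'sides',np.linalg.norm(q-np.roll(q,1,0),axis=1).round(1), [(R.T@(k-t)).round(1).tolist() for k in q])
print('depth plate',[ (d[r,c]) for r,c in[(140,60+190),(170,300)]])
np.savez('plate.npz',R=R,t=t)
# depth check of heights
for u,v in[(240,170),(300,120),(310,140),(300,130)]:
    z=d[v,u]; X=cp['R'].T@(np.linalg.inv(cp['mtx'])@[u,v,1]*z-cp['t']); print(u,v,X.round(1))
E
```

```text
plate [590.6 -71.7] -8.64
res [[-0.9, -1.9], [-0.8, 1.9], [1.7, -1.8], [1.5, 1.4], [-0.5, 0.5], [-0.9, -0.2]]
pocket check stop face edge [array([ 89.2, 143.7]), array([ 39.1, 143.5])]
am [ 554.1 -165.5] plate [-22.  -98.2] sides [48.  49.5 48.4 48.9] [[6.9, -79.1], [-3.7, -127.5], [-50.9, -116.9], [-40.1, -69.2]]
bl [561.3 -75.5] plate [-28.3  -8.1] sides [48.1 48.6 47.5 47.9] [[2.3, -23.4], [-13.8, 22.5], [-58.6, 6.9], [-43.3, -38.5]]
depth plate [np.float32(344.71542), np.float32(367.81595)]
240 170 [527.  -75.   11.4]
300 120 [ 580.4 -159.3   22.3]
310 140 [ 555.9 -167.6   32.6]
300 130 [ 568.6 -157.9   23.6]
```

```bash
cat >> h.py <<'E'
from scipy.spatial.transform import Rotation as Ro
import os
if os.path.exists('plate.npz'):
    _p=np.load('plate.npz'); PR,PT=_p['R'],_p['t']
def where(v=True):
    s=arm.read_state(); R=Ro.from_quat(s['ee_rot']).as_matrix()
    yaw=np.degrees(np.arctan2(R[1,0],R[0,0])); pl=PR.T@(s['position'][:2]-PT)
    f=s['contact_force']; fp=PR.T@f[:2]
    if v: print('t',round(s['clock'],2),'plate xy',pl.round(1),'z',s['position'][2].round(1),'yaw rel plate',round(yaw+8.64,2),'F plate',fp.round(1),f[2].round(1),'w',round(s['gripper_width'],1))
    return s,R
def go(px,py,tz,yawrel):
    """shift in tool axes + spin"""
    s,R=where(); w=np.array([*(PR@[px,py]+PT),tz]); d=R.T@(w-s['position'])
    yaw=np.degrees(np.arctan2(R[1,0],R[0,0])); print('shift',d.round(1),'spin',round(-(yawrel-8.64-yaw),2))
E
python3 - <<'E'
from h import *
import pickle
go(-76,-99,260,0)
cp,p,d=pickle.load(open('pics/w1.pkl','rb')); s,R=where()
print([(k,(proj(cp,s['position']+R@np.array(k))*1.5625).round(0)) for k in[(11,0,173),(11,12,173),(-11,0,173),(11,0,160)]])
E
```

```text
t 2.02 plate xy [-55.5 -37.2] z 404.0 yaw rel plate 0.44 F plate [0.6 0.6] -0.7 w -0.2
shift [-20.7  61.3 144.2] spin 0.44
t 2.02 plate xy [-55.5 -37.2] z 404.0 yaw rel plate 0.44 F plate [0.6 0.6] -0.7 w -0.2
[((11, 0, 173), array([402., 353.])), ((11, 12, 173), array([436., 353.])), ((-11, 0, 173), array([402., 407.])), ((11, 0, 160), array([401., 369.]))]
```

```bash
python3 -m jog '[[[-10,30,40,0.4],[-21,61,80,0.4],[-21,61,130,0.4],[-21,61,180,0.4],[-21,61,195,0.4]]]' 18; python3 - <<'E'
from h import *
go(-76,-99,188,0)
E
```

```text
clock: 2.65
position: [499.6, -157.1, 206.4]
ee_rot: [0.997, -0.075, -0.004, 0.001]
contact_force: [0.6, -0.4, -0.5]
gripper_width: 18.1
t 2.65 plate xy [-77.2 -98. ] z 206.4 yaw rel plate 0.09 F plate [ 0.7 -0.3] -0.5 w 18.1
shift [ 1.3  0.9 18.4] spin 0.09
```

```bash
python3 -m jog '[[[1,1,7,0],[1,1,13,0],[1,1,18,0],[1,1,18,0],[1,1,18,0]]]'; python3 - <<'E'
from h import *
s,R=where(); cp=arm.camera_params('wrist'); p,d=arm.get_image('wrist'); cv2.imwrite('pics/w2.png',cv2.resize(p,(800,600)))
p,d=arm.get_image('scene'); cv2.imwrite('pics/s2.png',cv2.resize(p[120:260,150:330],None,fx=4,fy=4,interpolation=cv2.INTER_CUBIC))
E
```

```text
clock: 3.28
position: [500.4, -158.3, 189.0]
ee_rot: [0.997, -0.075, -0.003, 0.001]
contact_force: [0.1, 0.1, 0.1]
gripper_width: 17.7
t 3.27 plate xy [-76.1 -99.1] z 189.0 yaw rel plate 0.09 F plate [0.1 0.2] 0.1 w 17.7
```

View pics/w2.png

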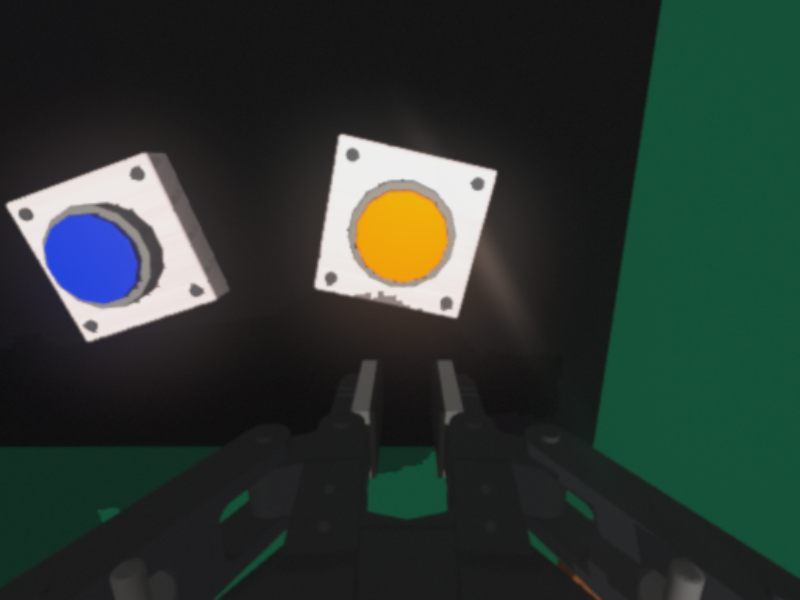

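View pics/s2.png

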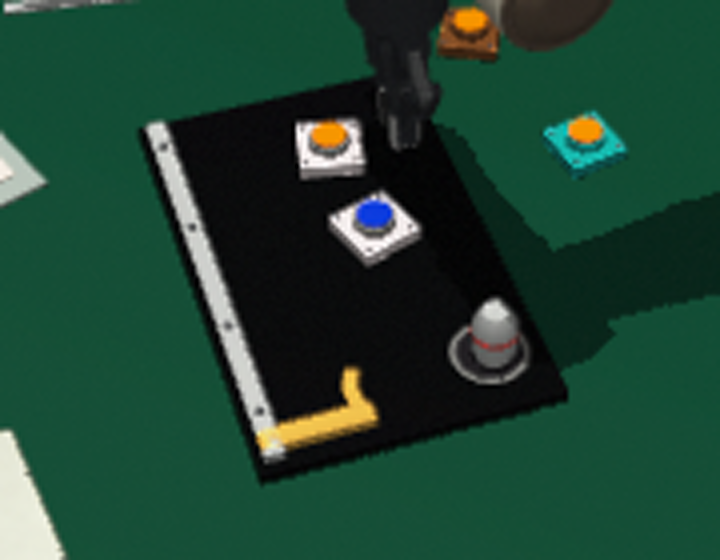

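Both fingers stand clear in front of amber (its near corner is at (458,318), fingers span 358–456). I'll shift 3 mm to the right and push towards the rail.

```bash
python3 -m jog '[[[2,3,0,0.1],[6,3,0,0.1],[10,3,0,0.1],[14,3,0,0.1],[18,3,0,0.1]]]' 20;  python3 -m jog '[[[6,0,0,0],[12,0,0,0],[18,0,0,0],[24,0,0,0],[30,0,0,0]]]' ; python3 - <<'E'
from h import *
s,R=where(); p,d=arm.get_image('wrist'); cv2.imwrite('pics/w3.png',cv2.resize(p,(800,600)))
E
```

```text
clock: 4.0
position: [517.9, -163.9, 188.6]
ee_rot: [0.997, -0.075, -0.004, 0.001]
contact_force: [-0.9, -0.3, 0.5]
gripper_width: 20.4
clock: 4.62
position: [548.0, -168.5, 188.4]
ee_rot: [0.997, -0.075, -0.004, 0.001]
contact_force: [-1.2, 0.2, 0.7]
gripper_width: 19.8
t 4.62 plate xy [ -27.6 -102. ] z 188.4 yaw rel plate -0.01 F plate [-1.2  0.1] 0.7 w 19.8
```

View pics/w3.png

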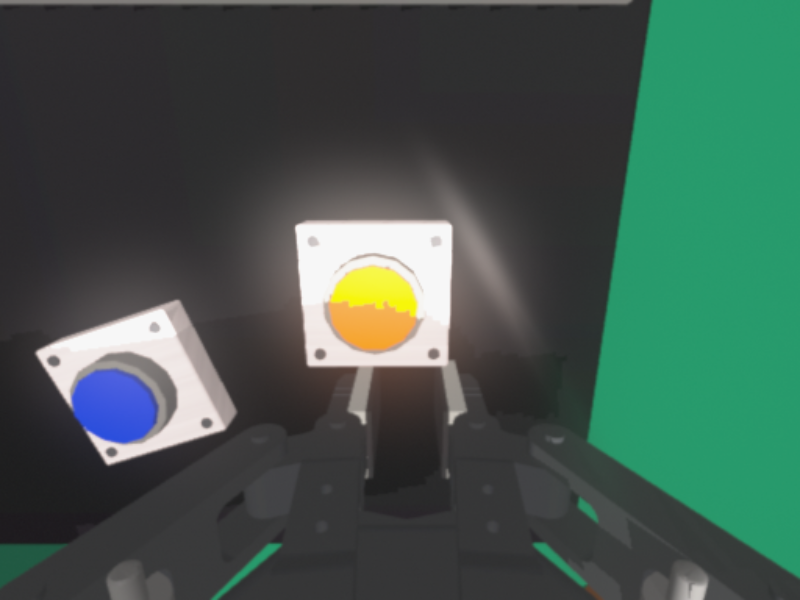

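Amber is now square to the fingers but sits about 10 mm left of their centre. I'll back off, re-centre and continue.

```bash
python3 -m jog '[[[-4,0,0,0],[-4,-9,0,0],[-4,-9,0,0],[-2,-9,0,0],[3,-9,0,0]]]';  python3 -m jog '[[[6,0,0,0],[12,0,0,0],[18,0,0,0],[24,0,0,0],[30,0,0,0]]]' ; python3 - <<'E'
from h import *
s,R=where(); p,d=arm.get_image('wrist'); cv2.imwrite('pics/w4.png',cv2.resize(p,(800,600)))
E
```

```text
clock: 5.3
position: [553.0, -160.1, 188.4]
ee_rot: [0.997, -0.075, -0.004, 0.001]
contact_force: [-1.3, 0.2, 1.2]
gripper_width: 19.6
clock: 5.92
position: [583.1, -164.7, 188.2]
ee_rot: [0.997, -0.075, -0.004, 0.001]
contact_force: [-2.0, 0.9, 1.4]
gripper_width: 20.0
t 5.92 plate xy [  6.5 -93.1] z 188.2 yaw rel plate 0.01 F plate [-2.1  0.6] 1.4 w 20.0
```

View pics/w4.png

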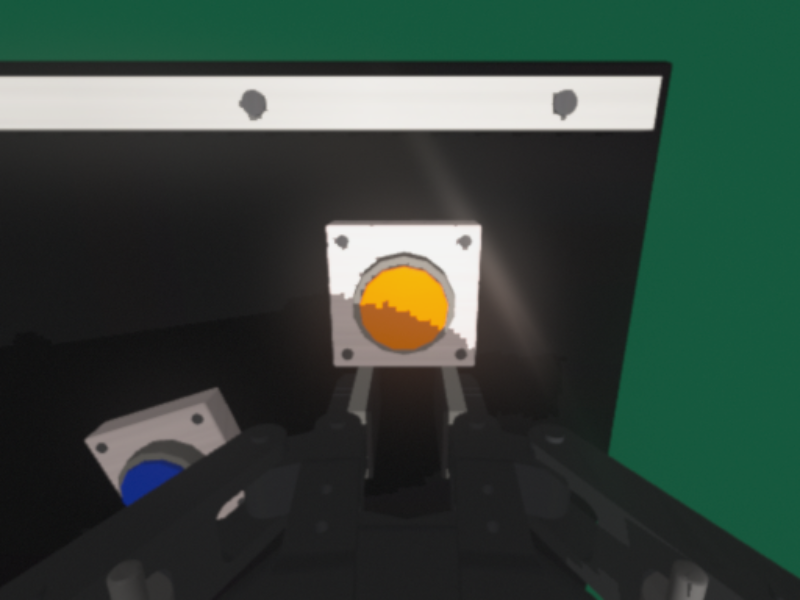

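Amber is centred and square; about 25–29 mm remain to the rail.

```bash
python3 -m jog '[[[5,0,0,0],[10,0,0,0],[14,0,0,0],[18,0,0,0],[21,0,0,0]]]';  python3 -m jog '[[[2,0,0,0],[3,0,0,0],[4,0,0,0],[5,0,0,0],[6,0,0,0]]]' ; python3 - <<'E'
from h import *
where()
E
```

```text
clock: 6.6
position: [604.9, -168.0, 188.1]
ee_rot: [0.997, -0.075, -0.003, 0.001]
contact_force: [-0.7, 1.4, 0.5]
gripper_width: 19.5
clock: 7.22
position: [610.4, -168.8, 188.0]
ee_rot: [0.997, -0.075, -0.004, 0.001]
contact_force: [-3.1, 1.0, 2.6]
gripper_width: 19.8
t 7.22 plate xy [ 34.2 -93. ] z 188.0 yaw rel plate 0.02 F plate [-3.2  0.5] 2.6 w 19.8
```

```bash
python3 -m jog '[[[1,0,0,0],[1.5,0,0,0],[2,0,0,0],[2.5,0,0,0],[3,0,0,0]]]' ; python3 - <<'E'
from h import *
where()
p,d=arm.get_image('wrist'); cv2.imwrite('pics/w5.png',cv2.resize(p,(800,600)))
E
```

```text
clock: 7.85
position: [611.6, -169.0, 187.8]
ee_rot: [0.997, -0.075, -0.007, 0.001]
contact_force: [-8.8, 3.8, 6.0]
gripper_width: 19.9
t 7.85 plate xy [ 35.4 -93. ] z 187.8 yaw rel plate -0.02 F plate [-9.3  2.4] 6.0 w 19.9
```

View pics/w5.png

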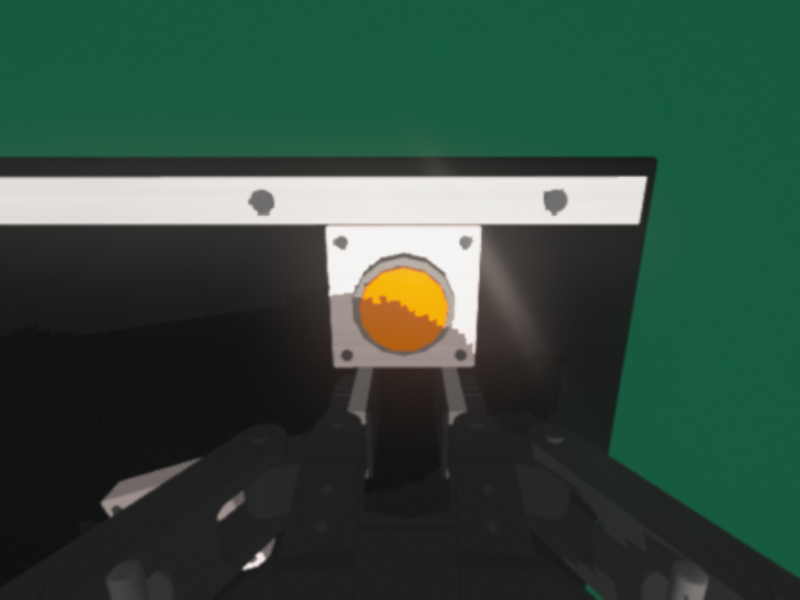

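Amber is now flat against the rail: its far edge meets the rail at y≈224, parallel, with 9 N of contact. Next I'll back off, rise, and come in at 45° behind the collar with the open tips cradling it.

```bash
python3 -m jog '[[[-5,0,0,0],[-12,0,0,0],[-12,0,-20,0],[-12,0,-45,-5],[-12,0,-50,-10]]]' ; python3 -m jog '[[[0,5,0,-10],[0,10,0,-20],[5,20,0,-30],[10,26,0,-35],[10,26,0,-35]]]' 16; python3 - <<'E'
from h import *
p,d=arm.get_image('wrist'); cv2.imwrite('pics/w6.png',cv2.resize(p,(800,600)))
go(38,-120,198,45)
E
```

```text
clock: 8.52
position: [601.3, -167.3, 240.2]
ee_rot: [1.0, 0.013, -0.004, 0.001]
contact_force: [0.3, -1.3, -0.8]
gripper_width: 19.7
clock: 9.15
position: [612.2, -193.3, 240.1]
ee_rot: [0.95, 0.313, -0.004, -0.0]
contact_force: [0.3, 0.0, 0.2]
gripper_width: 15.9
t 9.2 plate xy [  39.4 -116.7] z 240.1 yaw rel plate 45.07 F plate [-0.1  0.9] -1.1 w 16.0
shift [-3.   1.5 42.1] spin 0.07
```

View pics/w6.png

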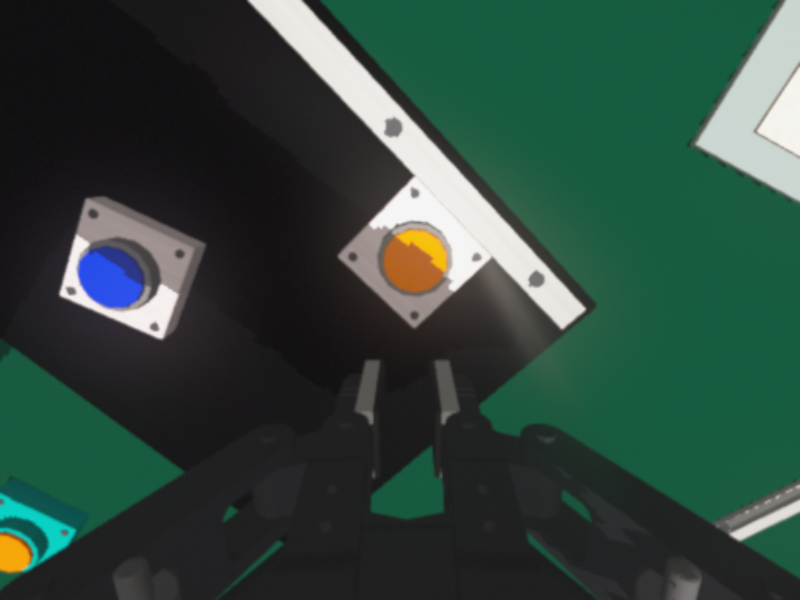

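The collar sits at (415,258), roughly straight ahead of the fingers (centre 407) — shift 3 mm right and lower.

```bash
python3 -m jog '[[[-2,3,12,0],[-2,3,24,0],[-2,3,36,0],[-2,3,42,0],[-2,3,42,0]]]' ; python3 - <<'E'
from h import *
p,d=arm.get_image('wrist'); cv2.imwrite('pics/w7.png',cv2.resize(p,(800,600)))
p,d=arm.get_image('scene'); cv2.imwrite('pics/s7.png',cv2.resize(p[120:260,150:330],None,fx=4,fy=4,interpolation=cv2.INTER_CUBIC))
where()
E
```

```text
clock: 9.82
position: [611.7, -196.6, 197.2]
ee_rot: [0.95, 0.313, -0.005, -0.001]
contact_force: [-0.9, 0.1, -0.5]
gripper_width: 16.1
t 9.93 plate xy [  40.  -120.3] z 198.3 yaw rel plate 45.09 F plate [0.5 0.4] 0.6 w 16.4
```

View pics/w7.png

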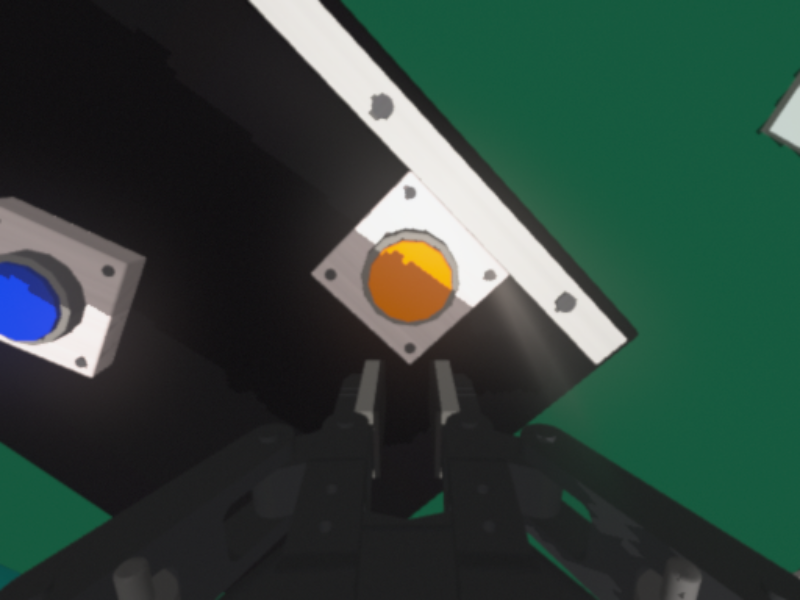

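View pics/s7.png

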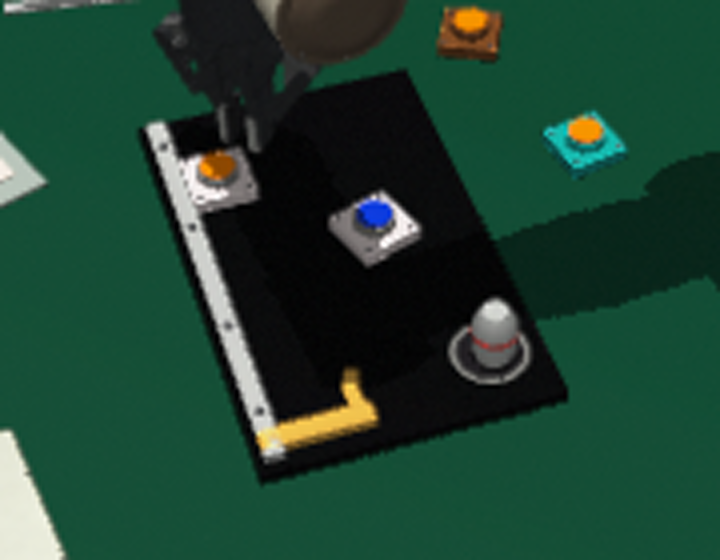

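Tips are aligned with the collar (410,278), about 13 mm away. I'll advance gently and check the tips pass over the block's corner.

```bash
python3 -m jog '[[[2,0,0,0],[4,0,0,0],[6,0,0,0],[8,0,0,0],[10,0,0,0]]]' ; python3 - <<'E'
from h import *
p,d=arm.get_image('wrist'); cv2.imwrite('pics/w8.png',cv2.resize(p[90:290,140:380],None,fx=3,fy=3))
where()
E
```

```text
clock: 10.55
position: [620.2, -190.6, 198.2]
ee_rot: [0.95, 0.313, -0.004, -0.0]
contact_force: [0.3, 0.2, -0.4]
gripper_width: 16.0
t 10.6 plate xy [  47.3 -113. ] z 198.2 yaw rel plate 45.1 F plate [-0.1  0.2] -0.5 w 15.8
```

View pics/w8.png

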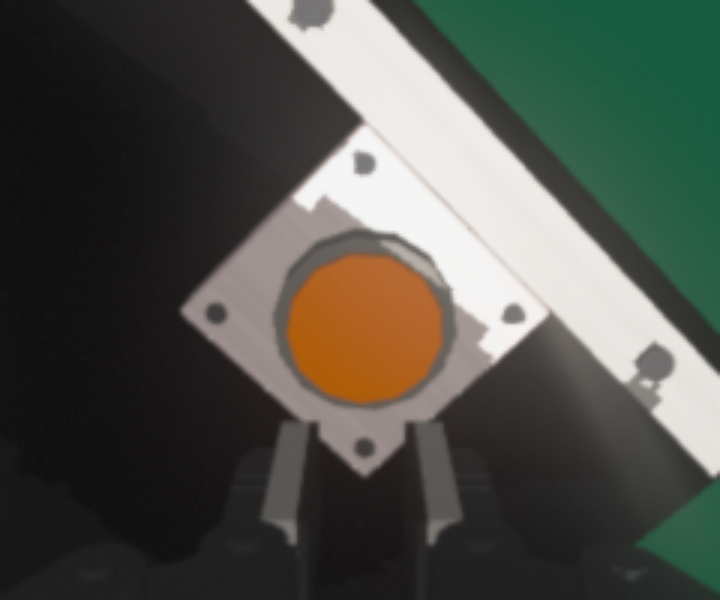

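Tips clear the block's top with no force and the collar is centred between them. Now contact.

```bash
python3 -m jog '[[[2,0,0,0],[3,0,0,0],[4,0,0,0],[5,0,0,0],[6,0,0,0]]]' ; python3 - <<'E'
from h import *
p,d=arm.get_image('wrist'); cv2.imwrite('pics/w9.png',cv2.resize(p[90:290,140:380],None,fx=3,fy=3))
where()
E
```

```text
clock: 11.22
position: [624.9, -187.1, 198.0]
ee_rot: [0.95, 0.313, -0.004, -0.0]
contact_force: [-1.1, -1.9, 1.3]
gripper_width: 15.8
t 11.28 plate xy [  51.3 -108.9] z 198.0 yaw rel plate 45.09 F plate [-0.3 -1.6] 0.3 w 15.8
```

View pics/w9.png

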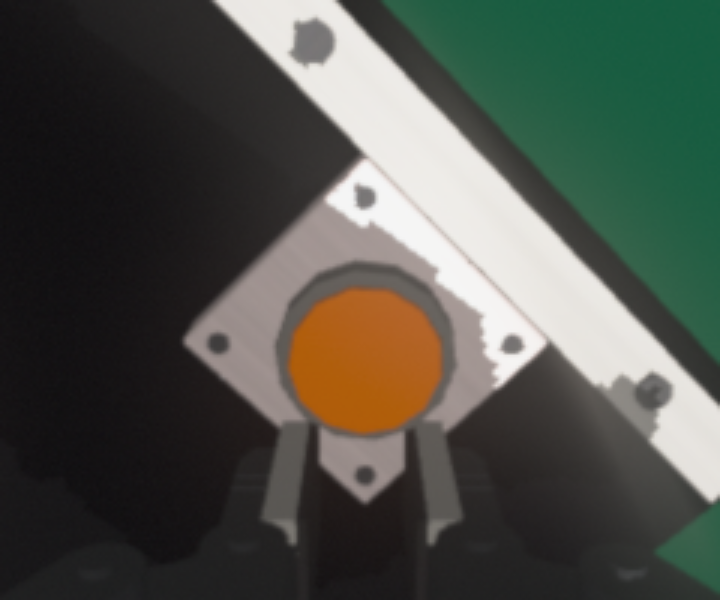

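```bash
python3 -m jog '[[[2,1,0,0],[4,0,0,0],[7,-3,0,0],[9,-5,0,0],[11,-8,0,0]]]' ; python3 - <<'E'
from h import *
p,d=arm.get_image('wrist'); cv2.imwrite('pics/w10.png',cv2.resize(p[90:290,140:380],None,fx=3,fy=3))
where()
E
```

```text
clock: 11.9
position: [628.0, -174.9, 197.9]
ee_rot: [0.95, 0.312, -0.006, -0.001]
contact_force: [-3.1, -2.6, 2.3]
gripper_width: 15.9
t 11.95 plate xy [ 52.5 -95.8] z 197.9 yaw rel plate 45.07 F plate [-4.4 -3.7] 2.8 w 16.2
```

View pics/w10.png

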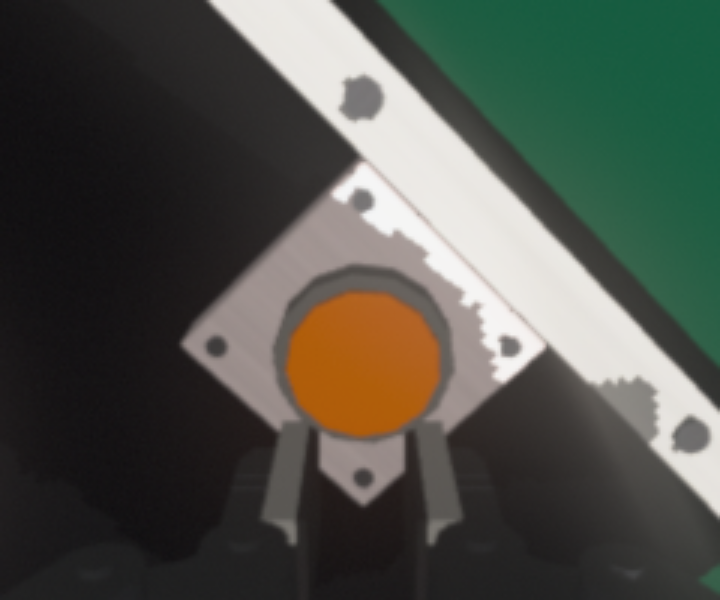

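It slides along the rail with both tips on the collar, pressing 4 N into the rail. Continue.

```bash
python3 -m jog '[[[5.5,-3,0,0],[10,-7,0,0],[14,-11,0,0],[18.5,-15.5,0,0],[22.5,-20,0,0]]]' ; python3 - <<'E'
from h import *
where()
E
python3 -m jog '[[[5.5,-3,0,0],[10,-7,0,0],[14,-11,0,0],[18.5,-15.5,0,0],[22.5,-20,0,0]]]' ; python3 - <<'E'
from h import *
p,d=arm.get_image('wrist'); cv2.imwrite('pics/w11.png',cv2.resize(p,(800,600)))
where()
E
```

```text
clock: 12.58
position: [633.2, -145.8, 197.9]
ee_rot: [0.95, 0.312, -0.008, -0.001]
contact_force: [-5.2, -4.1, 4.0]
gripper_width: 16.0
t 12.57 plate xy [ 53.2 -66.8] z 197.9 yaw rel plate 45.03 F plate [-4.5 -4.8] 4.0 w 16.0
clock: 13.2
position: [638.3, -117.2, 198.0]
ee_rot: [0.95, 0.312, -0.011, -0.001]
contact_force: [-5.1, -4.7, 4.2]
gripper_width: 16.0
t 13.25 plate xy [ 54.  -37.2] z 197.9 yaw rel plate 45.03 F plate [-5.5 -4.1] 4.7 w 16.3
```

View pics/w11.png

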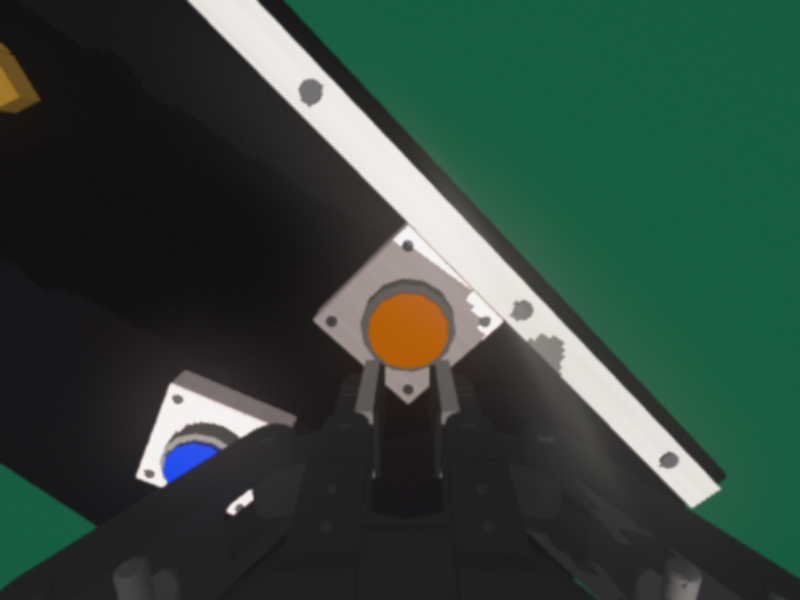

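```bash
python3 -m jog '[[[5,-3.5,0,0],[9.5,-7.5,0,0],[13.5,-12,0,0],[18,-16,0,0],[22,-20.5,0,0]]]' ; python3 - <<'E'
from h import *
where()
E
python3 -m jog '[[[5,-3.5,0,0],[9.5,-7.5,0,0],[13.5,-12,0,0],[18,-16,0,0],[22,-20.5,0,0]]]' ; python3 - <<'E'
from h import *
p,d=arm.get_image('wrist'); cv2.imwrite('pics/w12.png',cv2.resize(p,(800,600)))
s,R=where();print(R.round(3))
E
```

```text
clock: 13.88
position: [643.2, -87.7, 197.9]
ee_rot: [0.95, 0.312, -0.012, -0.001]
contact_force: [-4.4, -4.2, 3.9]
gripper_width: 15.8
t 13.88 plate xy [54.4 -7.9] z 197.9 yaw rel plate 45.01 F plate [-3.7 -4.8] 3.9 w 15.8
clock: 14.5
position: [648.0, -58.8, 198.0]
ee_rot: [0.95, 0.312, -0.014, -0.001]
contact_force: [-3.3, -4.2, 2.9]
gripper_width: 15.8
t 14.55 plate xy [54.9 22.1] z 198.0 yaw rel plate 45.02 F plate [-3.6 -4.1] 3.6 w 16.0
[[ 0.805  0.593 -0.027]
 [ 0.593 -0.805 -0.006]
 [-0.025 -0.011 -1.   ]]
```

View pics/w12.png

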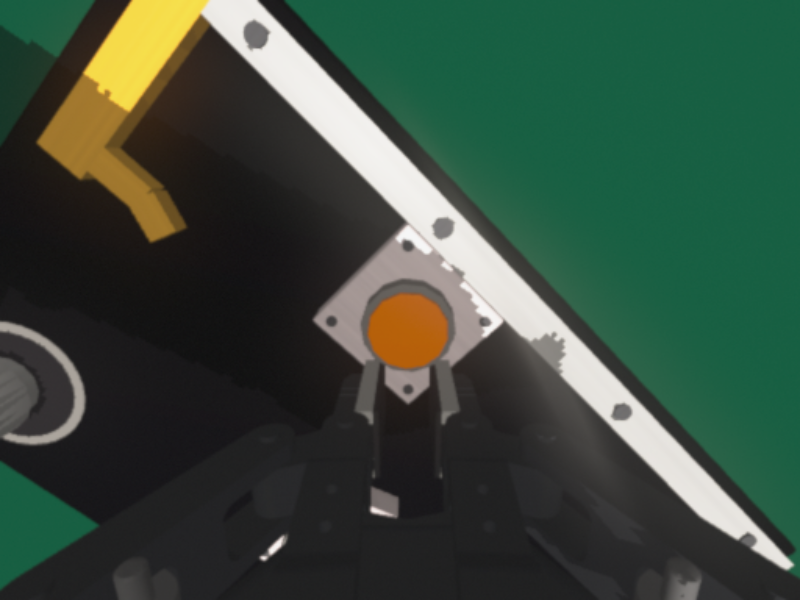

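Still flat on the rail; about 80 mm to go, with the pocket clear ahead at upper left.

```bash
python3 -m jog '[[[5,-3.5,0,0],[9.5,-7.5,0,0],[13.5,-12,0,0],[18,-16,0,0],[22,-20.5,0,0]]]' ; python3 - <<'E'
from h import *
p,d=arm.get_image('wrist'); cv2.imwrite('pics/w13.png',cv2.resize(p,(800,600)))
s,R=where()
E
```

```text
clock: 15.18
position: [653.0, -29.3, 198.0]
ee_rot: [0.95, 0.312, -0.015, -0.001]
contact_force: [-4.0, -4.4, 4.6]
gripper_width: 16.2
t 15.22 plate xy [55.3 52. ] z 198.0 yaw rel plate 45.03 F plate [-5.1 -3.8] 5.0 w 15.9
```

View pics/w13.png

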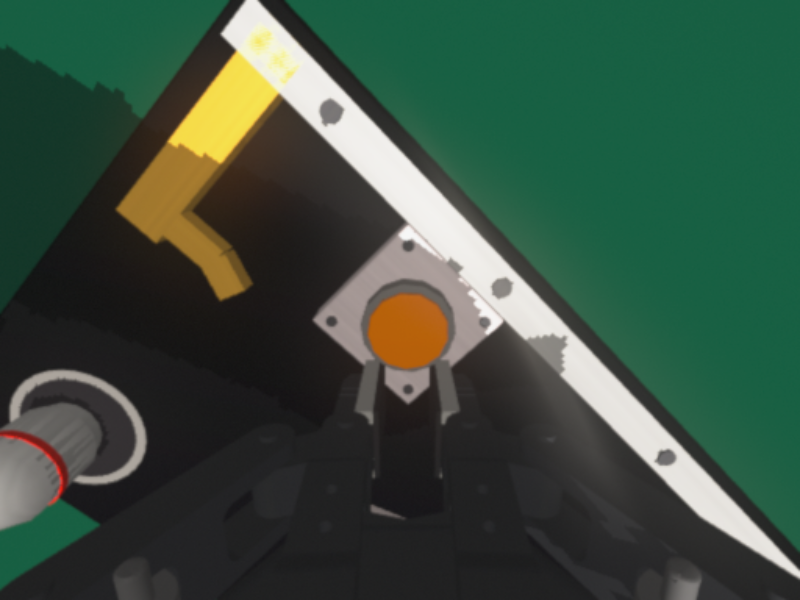

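```bash
python3 -m jog '[[[5,-3.5,0,0],[9.5,-7.5,0,0],[13.5,-12,0,0],[18,-16,0,0],[22,-20.5,0,0]]]' ; python3 - <<'E'
from h import *
s,R=where()
E
python3 -m jog '[[[3,-1.5,0,0],[5,-3.5,0,0],[7,-6,0,0],[9.5,-8,0,0],[11.5,-10,0,0]]]' ; python3 - <<'E'
from h import *
p,d=arm.get_image('wrist'); cv2.imwrite('pics/w14.png',cv2.resize(p,(800,600)))
s,R=where()
E
```

```text
clock: 15.85
position: [657.9, 0.1, 198.0]
ee_rot: [0.95, 0.312, -0.017, -0.001]
contact_force: [-4.5, -4.5, 5.5]
gripper_width: 16.2
t 15.85 plate xy [55.8 81.1] z 198.0 yaw rel plate 45.01 F plate [-3.7 -5.1] 5.5 w 16.2
clock: 16.48
position: [660.6, 14.2, 198.0]
ee_rot: [0.95, 0.312, -0.019, -0.001]
contact_force: [-4.4, -4.0, 5.5]
gripper_width: 16.0
t 16.52 plate xy [56.3 95.7] z 198.0 yaw rel plate 45.01 F plate [-3.6 -4. ] 4.3 w 16.0
```

View pics/w14.png

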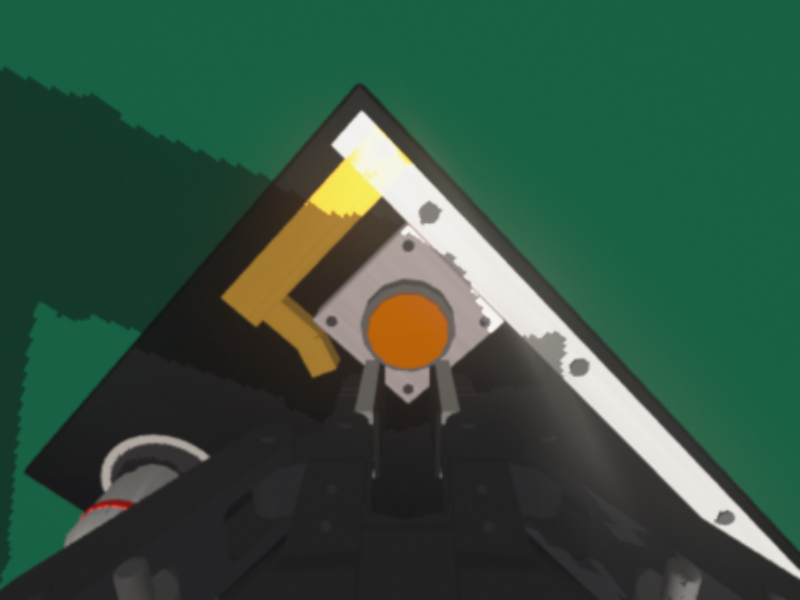

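Entering the pocket; roughly 9 mm remain to the stop.

```bash
python3 -m jog '[[[2,-0.5,0,0],[3.5,-2,0,0],[5,-3.5,0,0],[6.5,-5,0,0],[7.5,-6,0,0]]]' ; python3 - <<'E'
from h import *
p,d=arm.get_image('wrist'); cv2.imwrite('pics/w15.png',cv2.resize(p[60:260,140:380],None,fx=3,fy=3))
s,R=where()
E
```

```text
clock: 17.15
position: [662.4, 23.0, 198.0]
ee_rot: [0.95, 0.312, -0.021, -0.001]
contact_force: [-5.4, -4.0, 4.9]
gripper_width: 16.0
t 17.2 plate xy [ 56.8 104.6] z 198.0 yaw rel plate 45.0 F plate [-3.9 -4.4] 4.4 w 16.4
```

View pics/w15.png

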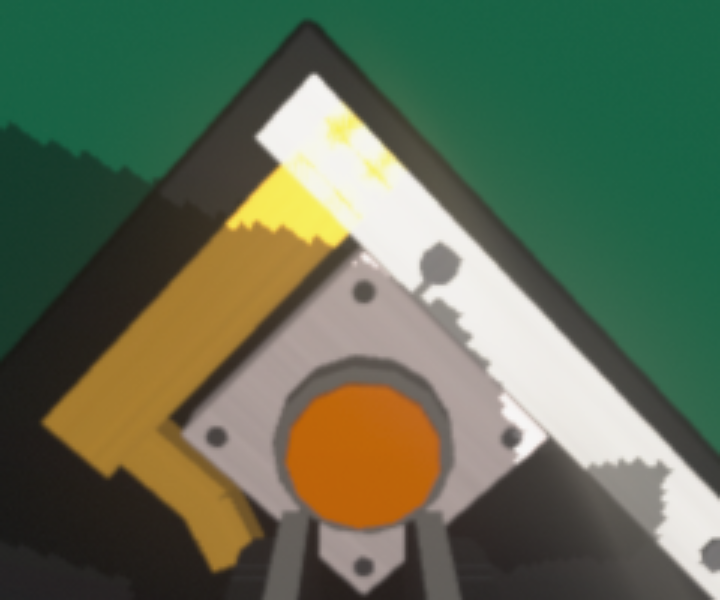

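A 2–3 mm gap to the stop remains (dark strip).

```bash
python3 -m jog '[[[1.5,0,0,0],[2,-0.5,0,0],[3,-1.5,0,0],[3.5,-2,0,0],[4,-2.5,0,0]]]' ; python3 - <<'E'
from h import *
p,d=arm.get_image('wrist'); cv2.imwrite('pics/w16.png',cv2.resize(p[60:260,140:380],None,fx=3,fy=3))
s,R=where()
E
```

```text
clock: 17.82
position: [663.4, 26.8, 198.0]
ee_rot: [0.95, 0.312, -0.022, -0.0]
contact_force: [-5.3, -4.9, 4.4]
gripper_width: 15.7
t 17.88 plate xy [ 57.3 108.3] z 198.0 yaw rel plate 44.99 F plate [-3.2 -5.4] 3.6 w 16.2
```

View pics/w16.png

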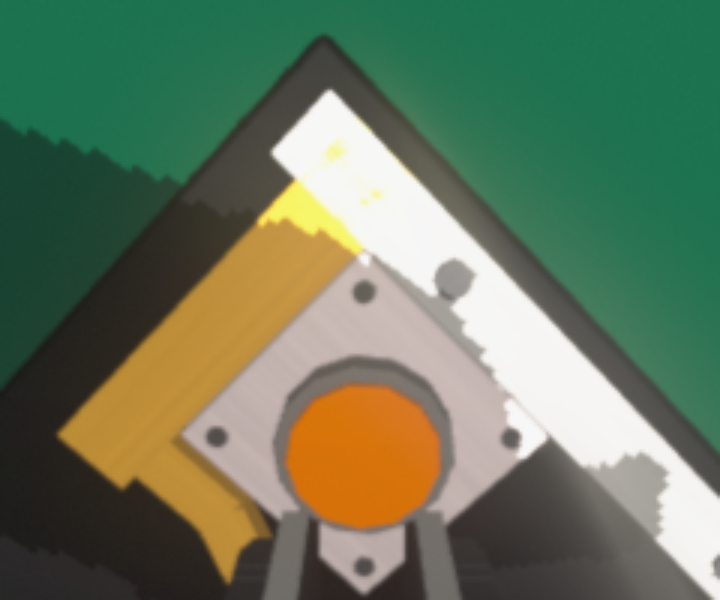

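```bash
python3 -m jog '[[[1.5,0,0,0],[2,-0.5,0,0],[3,-1,0,0],[3.5,-1.5,0,0],[4,-2,0,0]]]' ; python3 - <<'E'
from h import *
s,R=where()
E
python3 -m jog '[[[1.5,0,0,0],[2,-0.5,0,0],[3,-1,0,0],[3.5,-1,0,0],[4,-1,0,0]]]' ; python3 - <<'E'
from h import *
p,d=arm.get_image('wrist'); cv2.imwrite('pics/w17.png',cv2.resize(p[60:260,140:380],None,fx=3,fy=3))
s,R=where()
E
```

```text
clock: 18.5
position: [664.4, 28.2, 198.0]
ee_rot: [0.95, 0.311, -0.026, 0.001]
contact_force: [-4.3, -11.2, 5.0]
gripper_width: 15.9
t 18.5 plate xy [ 58.  109.9] z 198.0 yaw rel plate 44.93 F plate [ -2.6 -11.7] 5.0 w 15.9
clock: 19.12
position: [665.7, 28.8, 198.0]
ee_rot: [0.95, 0.31, -0.03, 0.002]
contact_force: [-5.5, -9.8, 6.4]
gripper_width: 16.3
t 19.18 plate xy [ 59.1 110.7] z 198.0 yaw rel plate 44.86 F plate [ -4.1 -11.4] 6.0 w 16.1
```

View pics/w17.png

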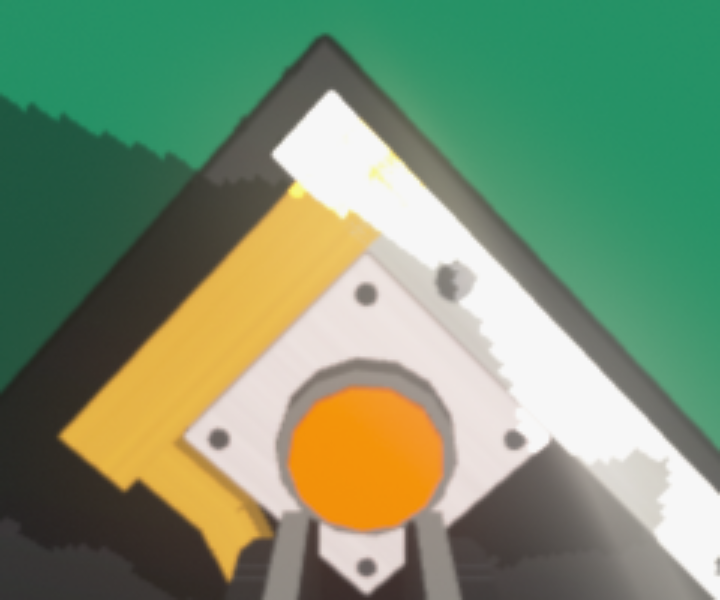

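Home against both faces: 11 N from the stop and 4 N from the rail, with no further motion. Retreat straight back, then up.

```bash
python3 -m jog '[[[-4,0,0,0],[-12,0,0,0],[-22,0,-3,0],[-30,0,-20,0],[-30,0,-60,0]]]' ; python3 -m jog '[[[-10,0,-30,0],[-30,0,-70,0],[-50,0,-110,0],[-60,0,-110,0],[-60,0,-110,0]]]'; python3 - <<'E'
from h import *
import pickle
where()
cp=arm.camera_params('wrist'); p,d=arm.get_image('wrist'); pickle.dump((cp,p,d),open('pics/w18.pkl','wb')); cv2.imwrite('pics/w18.png',cv2.resize(p,(800,600)))
E
```

```text
clock: 19.8
position: [643.8, 12.0, 259.5]
ee_rot: [0.95, 0.31, -0.032, 0.001]
contact_force: [0.5, 0.7, 0.7]
gripper_width: 16.2
clock: 20.42
position: [601.1, -21.3, 374.0]
ee_rot: [0.95, 0.31, -0.031, 0.001]
contact_force: [0.8, -0.1, -1.0]
gripper_width: 16.5
t 20.43 plate xy [ 2.9 51.5] z 374.0 yaw rel plate 44.82 F plate [ 0.8 -0. ] -1.0 w 16.5
```

View pics/w18.png

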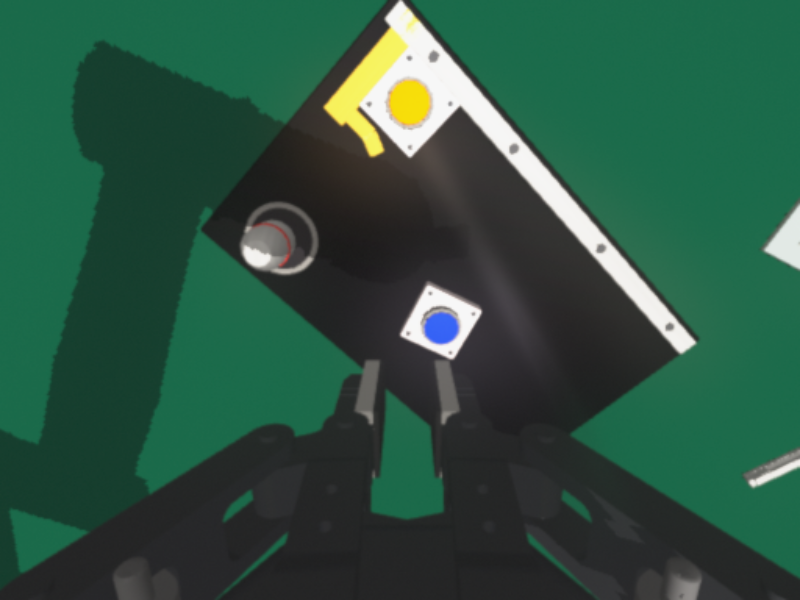

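The carrier appears seated in the pocket at (410,103). I'll overlay the expected seated outline on a zoom.

```bash
python3 - <<'E'
from h import *
import pickle
cp,p,d=pickle.load(open('pics/w18.pkl','rb'))
c=cv2.resize(p[0:110,205:315],None,fx=5.4,fy=5.4,interpolation=cv2.INTER_CUBIC)
cv2.imwrite('pics/w18c.png',c)
W=lambda x,y,z:np.array([*(PR@[x,y]+PT),z])
for n,q in(('block',[(90,145,24),(90,97,24),(42,97,24),(42,145,24)]),('stop/rail top',[(90,145,20),(90,60,20),(38,145,20)])):
    print(n,[((proj(cp,W(*k))-[205,0])*5.4).round(0).tolist() for k in q])
E
```

```text
block [[306.0, 157.0], [483.0, 358.0], [307.0, 546.0], [130.0, 361.0]]
stop/rail top [[306.0, 161.0], [607.0, 503.0], [118.0, 378.0]]
```

View pics/w18c.png

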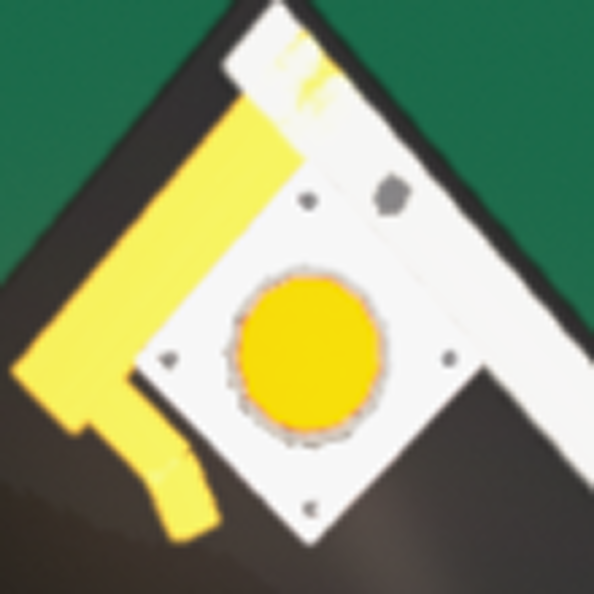

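```bash
python3 - <<'E'
from h import *
import pickle
cp,p,d=pickle.load(open('pics/w18.pkl','rb'))
q=np.array([ray(cp,u/1.5625,v/1.5625,24)[:2] for u,v in[(428,283),(481,311),(453,359),(402,334)]])
print('blue plate',(PR.T@(q.mean(0)-PT)).round(1))
q=np.array([ray(cp,205+u/5.4,v/5.4,24)[:2] for u,v in[(303,160),(485,366),(311,546),(134,360)]])
print('amber',[(PR.T@(k-PT)).round(1) for k in q],(PR.T@(q.mean(0)-PT)).round(1))
p,d=arm.get_image('top'); cv2.imwrite('pics/t18.png',cv2.resize(p[100:230,190:420],None,fx=3.4,fy=3.4,interpolation=cv2.INTER_CUBIC)); where()
E
```

```text
blue plate [-27.8  -8.1]
amber [array([ 89.3, 145. ]), array([89.3, 95.8]), array([42.6, 96.3]), array([ 42.7, 144.5])] [ 66.  120.4]
t 20.52 plate xy [ 3.5 52. ] z 372.3 yaw rel plate 44.86 F plate [-1.1  0.4] -0.1 w 15.8
```

View pics/t18.png

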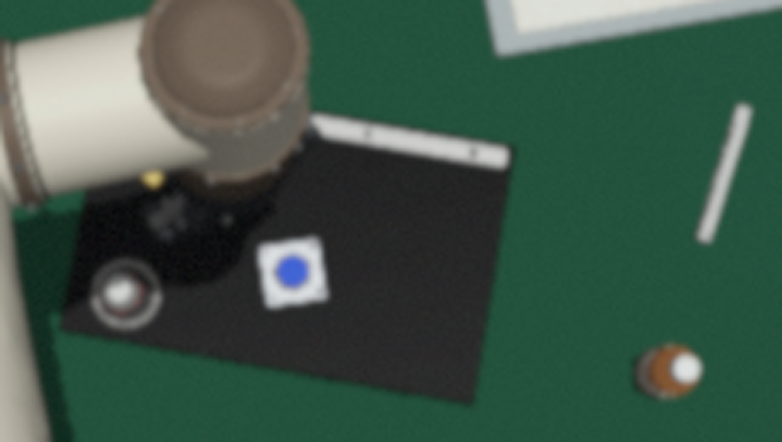

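The top view has the arm over the pocket; blue (292,271), the spare objective, bottle and tweezers look unmoved. The wrist measurement puts amber at plate (66.0, 120.4), against a target of (66, 121). Blue is at (-27.8, -8.1), versus (-28.3, -8.1) before. Handing in.

```bash
python3 - <<'E'
from bench import arm
print(arm.job_done(), arm.read_state()['clock'])
E
```

```text
the job is handed in; nothing more can be done
the job is handed in; nothing more can be done
```

The amber carrier is seated in the brass corner pocket, against both the rail and the end stop, and I handed the job in at about 20.5 s of the 64 s allowed.

- **To the rail:** I pushed it with both fingertips until it lay flat against the rail, at about 9 N.
- **Along the rail:** I slid it about 213 mm with the open tips cradling its collar at 45°. This kept it pressed to the rail at about 4 N in every reading, and at the end the tips felt about 11 N from the stop and 4 N from the rail. It was never gripped or lifted.

**Last checks**
- **Position:** the wrist camera, with the tool clear, put the amber carrier's centre at plate (66.0, 120.4) mm; the target is (66, 121). Its edges lie along the rail and stop with no gap visible. The 0.6 mm difference is within the camera calibration of about 2 mm.
- **Other objects:** the blue carrier measured (-27.8, -8.1) mm, against (-28.3, -8.1) at the start, so it has not moved within measuring error. The spare objective, bottle and tweezers look unmoved by eye. I did not re-check the dish or the other objective, but the tool never worked near them.
- **Not confirmed:** the arm blocked the top camera's view of the pocket, so the seating rests on the wrist picture and the contact forces. While pushing, the tool gradually tilted by about 3.5°, with no visible effect on the carrier.

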